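# Close the slide carton, then unlatch the lamp and hold it off its ball

### The job

Before the lamp comes off, shut the carton of light-sensitive slides: fold the plain inner flap down flat first, then the flap with the blue band down flat over it. Then pull the lamp tongue's red latch sideways against its spring by squeezing it towards the white fin while the tongue still sits on its ball, lift the tongue straight up about 10 cm above its seat, and finish still holding it there, level and at rest over the mount. Leave the carton shut and everything else on the bench where it is.

Things in the scene. Friction and masses are not known exactly. Their poses are not given: they have to be found in the camera images.
- carton: Open brown cardboard carton fixed to the bench, 150 (x) x 130 (y) mm, 80 mm tall, glass slides inside, on the robot's left or right, turned up to 29 degrees. Origin: centre of its underside on the bench; z up. Two flaps hinge on its long edges, each 146 mm long, 78 mm from hinge to free edge, 3 mm thick, leaning inwards at first.
- inner_hinge (a point): Middle of the inner flap's hinge line, on the carton at its y = +65, z = 80 mm (mid-plane of the flap). The line runs along the carton's x.
- outer_hinge (a point): Middle of the outer flap's hinge line, on the carton at its y = -65, z = 84.5 mm (mid-plane of the flap). The line runs along the carton's x.
- flap_inner (a joint): Angle (rad) of the plain brown inner flap, hinged on the carton's +y edge: 0 = lying flat (closed), grows as it stands up (1.57 = upright). It starts at 0.85 to 1.35. Stiff hinge (about 0.05 Nm): it stays where it is left, has no spring, and stops at 0.
- flap_outer (a joint): Angle (rad) of the outer flap, with a 30 mm wide blue band on both faces, hinged on the carton's -y edge: 0 = lying flat (closed) over the inner flap, grows as it stands up (1.57 = upright). It starts at 0.85 to 1.35. Same stiff hinge and stop.
- inner_edge (a point): Middle of the free edge of the inner flap (moves with the flap).
- outer_edge (a point): Middle of the free edge of the outer flap (moves with the flap).
- mount: Fixed ball mount: dark steel foot 130 x 110 x 14 mm, aluminium pillar with a round seat 76 mm across at 60 mm above the bench, and on it a 30 mm steel ball (centre at 88, top at 103 mm) on a thin neck with a flat collar under the ball. Origin: under the ball on the bench; z up.
- tongue: Loose lamp tongue, 0.4 to 0.6 kg. Its white socket housing (50 along x, 56 along y, 52 mm tall) sits over the ball, flat on the seat; it can swivel and clears the ball after 43 mm of lift. Origin: centre of the housing's underside, 60 mm above the mount's origin when seated; z up. Blue lamp head at its +x end (to 124 mm), finned heat sink at -x (to -102 mm); balanced at the origin within 5 mm.
- white_fin (a point): Middle of the outer face of the fixed white fin on the tongue's roof, at the tongue's y = -20, z = 80 mm. The fin is 30 mm long along x, 8 mm thick, its top 100 mm above the tongue's origin. Fingertips must stay above 57 mm from the tongue's origin (bare roof and slide plate).
- red_fin (a point): Middle of the outer face of the red latch fin, facing the white one, same size; it moves with the latch: at the tongue's y = +30 mm when out, +20 mm when fully squeezed. The squeezed pair is 40 mm wide over its outer faces and centred on the tongue's origin.
- grip (a point): Point on the tongue midway between the squeezed fins, 80 mm above the tongue's origin: a good place for the TCP, tool pointing down, fingers closing along the tongue's y.
- latch (a joint): Travel (m) of the red fin towards the white fin: 0 = sprung out, tooth under the ball's collar, tongue locked on the ball (2 mm of play); 0.010 = fully squeezed, on its stop, tooth clear (needs more than 0.0075). The spring pushes back with 6 N at 0 and 11 N at 0.010; a grip of 30 N holds it squeezed and carries the tongue.
- amber_bottle: Bystander, not to be disturbed: small brown screw-cap bottle, 40 mm across, 85 mm tall. Origin: centre of its underside.
- petri: Bystander, not to be disturbed: flat clear round dish, 60 mm across, 16 mm tall. Origin: centre of its underside.
- slide_box: Bystander, not to be disturbed: flat blue plastic box, 100 x 60 x 32 mm. Origin: centre of its underside.
- objective: Bystander, not to be disturbed: bare steel microscope objective standing on its wide end, 32 mm across, 52 mm tall. Origin: centre of its underside.
- beaker: Bystander, not to be disturbed: small open glass beaker, 60 mm across, 70 mm tall. Origin: centre of its underside.
- tip_box: Bystander, not to be disturbed: white box with orange top, 92 x 62 x 55 mm. Origin: centre of its underside.
Mind the look-alikes: they are no part of the job. Leave any purple look-alike of the tongue alone.

How it is judged:
By the outcome, as a careful person would: the job done as asked, in the order asked, and still so for the second after the job is handed in, while the arm keeps its last pose, push and grip.
It also fails if it takes over 54 s, if anything falls off the work surface, if the arm or the gripper's body presses on something with over 40 N, if the wrist force passes 120 N, or if a joint passes its speed limit or range.

### The arm

A 6-joint arm with a two-finger parallel gripper is mounted at the origin on the work surface. World frame = base frame: x ahead of the robot, y to its left, z up, the work surface at z = 0. Lengths are in mm, angles in rad, forces in N, time in s.
With the tool pointing down it reaches from about 400 to 925 mm from the base axis. Payload 12.5 kg.
Tool frame: the origin (TCP) lies between the finger pads, 19 mm behind the fingertips; this is the grasp point; z points along the fingers, y is the line along which they close (so a half turn about z gives the same grasp; the last joint's range is limited). The gripper opens to 95 mm and grips with 3 to 60 N. Pads are 20 mm wide; open, the fingers measure 119 mm over their backs; the gripper's body (75 mm by 180 mm) begins 59 mm behind the grasp point.
Start: joints at [1.083, 0.491, 1.559, -0, 1.092, -0.106], TCP at [232.854, 580.02, 233.461] pointing down, gripper open.
Joint ranges: [-3.1, 3.1], [-0.84, 2.19], [0.05, 2.79], [-1.13, 4.28], [0.06, 2.93], [-2.69, 2.69]. Speed limits (rad/s): [2.22, 2.22, 2.79, 3.14, 3.14, 3.14].

### API

Orientations are given as [roll, pitch, yaw] about the fixed x, y, z axes, in that order (R = Rz(yaw) Ry(pitch) Rx(roll)).
In Python, from cell import env, eyes gives the robot as it stands.
- The arm moves only by the shell command python3 -m inch 'ROWS'. ROWS is JSON, a list of rows, each a list of 3 entries, a list of its own where there are three numbers: the shift along the tool's x, y, z in units of 60 mm (1.0 is 60 mm), then the turn about the tool's z in units of 5 degrees (1.0 is 5 degrees), then the closure, from -1 (fully open) to 1 (shut). In form: [[[tx, ty, tz], turn, claw], ...]. A call has exactly 10 rows; each row shifts and turns the commanded pose from where the row before left it, along the tool's axes as they then stand; what a row does not reach is not made up. A row lasts 1/8 s, in which the tool goes at most 62.5 mm and 10.7 degrees, less where a joint would pass 70% of its speed; a pose out of reach is approached as far as the arm can. A call is refused whole if a number of a shift passes 1 or a number of a turn 1, either way. A call with a gripper value outside its range is refused whole. The fingers move at their own pace and stop on an object; the grip force is fixed at half the most. Time passes only in rows, so rows that do not move let the fingers close, or fill a call up. It gives the time, the measured TCP pose, the force, the opening and the grip force at its end, in the units of the state.
- env.state(): the state, without advancing time (a new reading comes with each control period).
- eyes.read_camera(name): name is "side" or "top" or "wrist"; returns a dict with "pixels" (480x640x3 uint8, red, green, blue), "fx", "fy", "cx", "cy" (pixels), "distortion" ([k1, k2, p1, p2, k3] as OpenCV has them; the pictures are not rectified), "extrinsics" (4x4, takes a point from world to camera coordinates). Camera axes: x right, y down, z forward; pixel columns grow to the right and rows downward; lengths in mm; the calibration is good to about 2 mm. A picture is of the moment at which its call begins. There is no depth.
- env.job_done(): hands the job in; it is judged then, once.
Trained networks look in a picture, given as the dict that the camera call returned (one of the last four; its "shot" number tells which), for a name from the list of things; names that differ only in an ending like _2 or _b are one class to them, and where a whole thing is asked for, a point or a joint stands for the part that bears it (a point fixed in the world has none). Each returns a list of dicts, best first, with "score" (0 to 1); they miss things now and then, are a little off and sometimes report something else, mostly with a low value. They report only what shows in the picture. A call takes as long as a camera call. They do not tell look-alikes from the thing itself.
- eyes.boxes_of(name, picture): "centre" ([row, column] in pixels, amid what is visible of it).
- eyes.cut_out(name, picture): "mask" (480x640 bool, what is visible of it) and "centre" ([row, column] in pixels, amid what is visible of it).
- eyes.spot_point(name, picture): "centre" ([row, column] in pixels: a listed point, or the origin of a listed thing).
The state is a dict: "t": time; "joints": joint angles; "qvel": joint speeds; "tau": joint torques, N m; "eef_pos": TCP position; "tcp_rot": TCP orientation; "ft_force": force on the tool from outside, world axes, zero at the start; "moment": the same for the moment, N m; "opening": opening from 0.0 (shut) to 1.0 (fully open); "grip_force": force on a finger pad.
Only numpy, scipy, OpenCV 4.12 (cv2) and the standard library are available. Lean on these libraries where they do the work, as an engineer would, in place of code of your own. Each camera call takes 0.05 s, during which the arm holds its last target. There are 200 camera calls.

## Working session

There is one attempt and no reset: what is moved stays moved. The work goes in short steps, Python scripts to look and compute and a shell command to move; the robot and the scene stay as the last step left them, time stands still between calls to the robot, and variables do not carry over. Pictures are saved under pics/ and viewed, at most 10 in all, crops included, and the job is handed in when it is done.

```bash
ls; mkdir -p pics
cat > h.py <<'E'
import numpy as np, cv2
from cell import env, eyes
def shot(n,save=None):
    p=eyes.read_camera(n)
    if save: cv2.imwrite('pics/'+save,p['pixels'][:,:,::-1])
    return p
def cam(p):
    K=np.array([[p['fx'],0,p['cx']],[0,p['fy'],p['cy']],[0,0,1.]]);return K,np.array(p['distortion'],float),np.array(p['extrinsics'])
def ray(p,rc):
    K,D,E=cam(p);u=cv2.undistortPoints(np.array([[[rc[1],rc[0]]]],float),K,D)[0,0]
    R,t=E[:3,:3],E[:3,3];return -R.T@t,R.T@np.array([u[0],u[1],1])
def atz(p,rc,z):
    c,d=ray(p,rc);return c+d*(z-c[2])/d[2]
def tri(prs):
    A=np.zeros((3,3));b=np.zeros(3);L=[]
    for p,rc in prs:
        c,d=ray(p,rc);d=d/np.linalg.norm(d);M=np.eye(3)-np.outer(d,d);A+=M;b+=M@c;L.append((M,c))
    x=np.linalg.solve(A,b);return x,[float(np.linalg.norm(M@(x-c))) for M,c in L]
def proj(p,X):
    K,D,E=cam(p);r,_=cv2.Rodrigues(E[:3,:3]);return cv2.projectPoints(np.array(X,float).reshape(-1,1,3),r,E[:3,3],K,D)[0][:,0,::-1]
E
python3 - <<'E'
from h import *
np.set_printoptions(precision=1,suppress=True)
s=env.state();print(s['eef_pos'],s['tcp_rot'],s['t'])
P={n:shot(n,n+'0.png') for n in('top','side')}
for k in['carton','inner_hinge','outer_hinge','inner_edge','outer_edge','mount','tongue','white_fin','red_fin','grip','amber_bottle','petri','slide_box','objective','beaker','tip_box']:
    r={n:eyes.spot_point(k,P[n])[:3] for n in P}
    print(k,{n:[(round(q['score'],2),np.round(q['centre'])) for q in r[n]] for n in P})
    if r['top'] and r['side']: print('   ',*tri([(P[n],r[n][0]['centre']) for n in P]))
for n in P: print(n,ray(P[n],(240,320)))
E
```

```text
pics
[232.8 579.8 232.9] [-3.1 -0.   2.8] 0.0
carton {'top': [(0.9, array([219., 407.]))], 'side': [(0.58, array([197., 323.]))]}
    [ 505.3 -232.    -2.8] [3.6050415968601635, 3.6050415968600094]
inner_hinge {'top': [(0.93, array([213., 392.])), (0.39, array([226., 347.]))], 'side': [(0.84, array([185., 314.])), (0.38, array([233., 265.]))]}
    [ 514.2 -160.4  102.9] [1.1319319635821175, 1.1319319635819867]
outer_hinge {'top': [(0.85, array([224., 429.]))], 'side': [(0.65, array([166., 332.]))]}
    [ 481.8 -281.8   97.8] [1.1534764547827745, 1.1534764547829275]
inner_edge {'top': [(0.91, array([209., 406.])), (0.34, array([222., 405.])), (0.3, array([207., 283.]))], 'side': [(0.88, array([169., 319.]))]}
    [ 515.7 -200.   140.6] [6.710264347760422, 6.710264347760263]
outer_edge {'top': [(0.67, array([217., 419.]))], 'side': [(0.6, array([255., 257.])), (0.47, array([159., 325.]))]}
    [ 680.7 -326.6 -423.9] [117.80240318120403, 117.80240318120389]
mount {'top': [(0.87, array([208., 281.]))], 'side': [(0.74, array([268., 273.])), (0.6, array([281., 270.]))]}
    [543.3 198.1  7
[... 1340 characters left out ...]
y([343., 207.]))]}
    [412.7 357.9 377.8] [32.38023965334217, 32.38023965334213]
objective {'top': [(0.56, array([181., 211.]))], 'side': [(0.67, array([343., 206.]))]}
    [653.2 448.8   9.1] [0.10278037888361391, 0.1027803788836564]
beaker {'top': [(0.88, array([192., 480.]))], 'side': [(0.64, array([150., 308.]))]}
    [ 612.3 -489.4    2.1] [11.891806108767309, 11.891806108767268]
tip_box {'top': [(0.81, array([227., 476.])), (0.74, array([186., 336.]))], 'side': [(0.6, array([157., 345.]))]}
    [ 475.4 -467.7    7.5] [1.996304930607818, 1.9963049306077907]
top (array([ 323.9,   71.6, 1524.6]), array([ 0.1,  0. , -1. ]))
side (array([ 157.7, 1220.3, 1235.7]), array([ 0.2, -0.7, -0.7]))
```

Run:
```python
import cv2
a=cv2.imread('pics/top0.png')[130:340,100:520];cv2.imwrite('pics/tc.png',cv2.resize(a,(800,400),interpolation=cv2.INTER_CUBIC))
a=cv2.imread('pics/side0.png')[120:470,180:400];cv2.imwrite('pics/sc.png',cv2.resize(a,(377,600),interpolation=cv2.INTER_CUBIC))
```

```text
(no output)
```

View pics/tc.png

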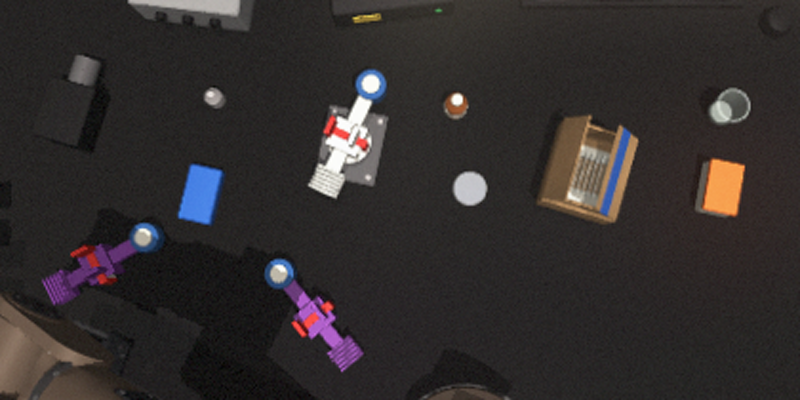

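View pics/sc.png

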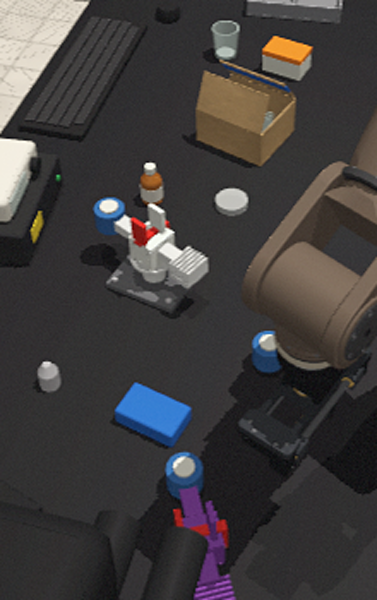

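```bash
cat > carton.py <<'E'
from h import *
from scipy.optimize import minimize
def model(v):
    x,y,a,ti,to=v;R=np.array([[np.cos(a),-np.sin(a)],[np.sin(a),np.cos(a)]])
    def W(L): L=np.array(L,float);return np.c_[L[:,:2]@R.T+[x,y],L[:,2]]
    box=W([(sx*75,sy*65,z) for sx in(-1,1) for sy in(-1,1) for z in(0,80)])
    fi=W([(sx*73,65-r*np.cos(ti),80+r*np.sin(ti)) for sx in(-1,1) for r in(0,78)])
    fo=W([(sx*73,-65+r*np.cos(to),84.5+r*np.sin(to)) for sx in(-1,1) for r in(0,78)])
    return box,fi,fo
def render(p,parts):
    m=np.zeros((960,1280),np.uint8)
    for X in parts: cv2.fillConvexPoly(m,cv2.convexHull(np.round(proj(p,X)[:,::-1]*2*16+8).astype(np.int32)),1,shift=4)
    return m>0
E
python3 - <<'E'
from carton import *
np.set_printoptions(precision=1,suppress=True)
P={n:shot(n) for n in('top','side')}
M={}
for n in P:
    m=np.zeros((480,640),bool)
    for k in('carton','flap_inner','flap_outer'):
        r=eyes.cut_out(k,P[n])
        print(n,k,[(round(q['score'],2),np.round(q['centre']),q['mask'].sum()) for q in r[:3]])
        for q in r[:1]:
            if k=='carton' or abs(q['centre'][1]-(405 if n=='top' else 325))<50:m|=q['mask']
    M[n]=cv2.resize(m.astype(np.uint8),(1280,960),interpolation=cv2.INTER_LINEAR)>0
def cost(v):
    c=0
    for n in P:
        r=render(P[n],model(v));c+=1-(r&M[n]).sum()/(r|M[n]).sum()
    return c
best=None
for t in(.9,1.1,1.3):
  for a in(.15,.35):
    v0=np.array([500,-222,-a if 0 else a,t,t])
    S=np.vstack([v0]+[v0+d for d in np.diag([10,10,.1,.15,.15])])
    r=minimize(cost,v0,method='Nelder-Mead',options=dict(initial_simplex=S,maxiter=500))
    if best is None or r.fun<best.fun:best=r
    print(r.fun,r.x[:2],np.round(r.x[2:],3))
v=best.x
# tongue and others
T=P['top'];S=P['side']
print('mount',tri([(T,(208,281)),(S,(268,273))]))
for k,z in(('head?',120),):print(k,atz(T,(173.6,294),z),atz(T,(224.5,271.7),z))
print('white',atz(T,(203,284),140),'red',atz(T,(198,272),140),'grip',tri([(T,(198,279)),(S,(250,269))]))
for n in P:
    im=P[n]['pixels'][:,:,::-1].copy()
    for X in model(v):
        h=proj(P[n],X)[:,::-1].astype(int)
        for i in range(len(h)):
            for j in range(i):
                if len(h)==4 or 1: cv2.line(im,tuple(map(int,h[i])),tuple(map(int,h[j])),(0,255,0) ,1) if np.abs(X[i]-X[j]).max()>0 and (bin(i^j).count('1')==1) else 0
    c=im[150:280,330:480] if n=='top' else im[130:240,270:380]
    cv2.imwrite(f'pics/f{n}.png',cv2.resize(c,(400,400)))
cv2.imwrite('pics/fit.png',np.hstack([cv2.imread('pics/ftop.png'),cv2.imread('pics/fside.png')]))
E
```

```text
top carton [(0.46, array([199., 282.]), np.int64(991))]
top flap_inner [(0.8, array([213., 397.]), np.int64(600))]
top flap_outer [(0.68, array([222., 424.]), np.int64(570)), (0.5, array([202., 282.]), np.int64(1008))]
side carton [(0.68, array([183., 323.]), np.int64(2466))]
side flap_inner [(0.72, array([178., 315.]), np.int64(941)), (0.36, array([240., 314.]), np.int64(259))]
side flap_outer [(0.65, array([166., 331.]), np.int64(274)), (0.6, array([185., 322.]), np.int64(2473))]
0.6711044271183403 [ 500.6 -223.5] [-0.3  1.3  0.9]
0.8150368071694358 [ 501.8 -226.4] [1.1 1.  1.2]
0.6853743156008374 [ 502.2 -224.9] [-0.3  1.4  0.9]
0.8016042778779768 [ 502.4 -229.1] [1.1 0.3 1.2]
0.7137698993270805 [ 501.6 -224.1] [-0.3  1.7  0.9]
0.7966181054152398 [ 502.  -231.6] [1.2 0.5 1.2]
mount (array([543.1, 199.3,  72.3]), [0.16739622937222615, 0.1673962293720665])
head? [647.2 152.5 120. ] [483.5 225.1 120. ]
white [548.8 183.8 140. ] red [565.4 221.6 140. ] grip (array([558. , 198. , 141.9]), [6.608050148786807, 6.608050148786889])
```

View pics/fit.png

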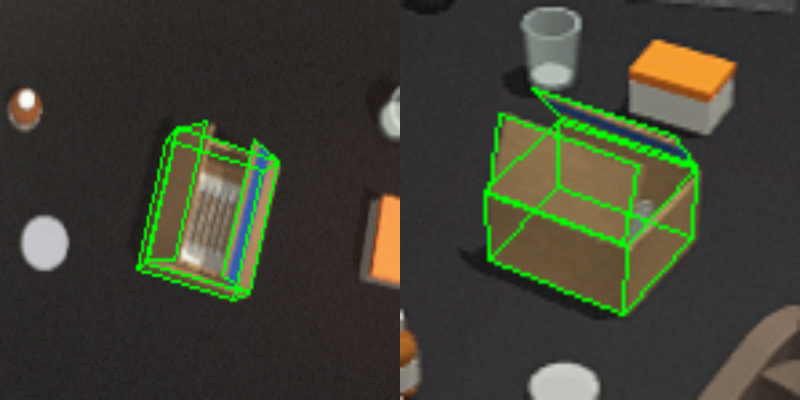

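The fit matches the cardboard edges in both views. In the fit picture, the inner flap leans at left (top view col ~180–210) and the banded flap is at right (col ~230–270). The white tongue near top-image (203,281) is the real one, with its red fin on the left.

```bash
cat > to.py <<'E'
# usage: to.py x y z [yaw]: shift in tool axes (units) and turn (units) to reach the world TCP
import sys;from h import *;from scipy.spatial.transform import Rotation as Ro
s=env.state();R=Ro.from_euler('xyz',s['tcp_rot']).as_matrix();a=list(map(float,sys.argv[1:]))
print('t',s['t'],'eef',np.round(s['eef_pos'],1),'rpy',np.round(s['tcp_rot'],4),'j6',round(s['joints'][5],2),'F',np.round(s['ft_force'],1),'grip',s['opening'],s['grip_force'])
print('shift units',np.round(R.T@(np.array(a[:3])-s['eef_pos'])/60,3))
if len(a)>3:print('turn units',round(np.rad2deg((s['tcp_rot'][2]-a[3]+np.pi)%(2*np.pi)-np.pi)/5,2))
E
python3 -m inch '[[[-0.65,-0.72,0],0,1],[[-0.65,-0.72,0],0,1],[[-0.65,-0.72,0],0,1],[[-0.65,-0.72,0],0,1],[[-0.65,-0.72,0],0,1],[[-0.65,-0.72,0],0,1],[[-0.65,-0.72,0],0,1],[[-0.65,-0.72,0],0,1],[[-0.65,-0.72,0],0,1],[[-0.65,-0.72,0],0,1]]'
python3 to.py 527 -137 233 1.27
```

```text
t: 3.35
eef_pos: [434.3, 31.9, 233.8]
tcp_rot: [3.141, 0.001, 2.76]
ft_force: [1.8, 0.0, -0.2]
opening: 0.023
grip_force: 0.0
t 3.35 eef [434.3  31.9 233.8] rpy [3.1412e+00 9.0000e-04 2.7597e+00] j6 -1.27 F [ 1.8  0.  -0.2] grip 0.022850070453808068 0.0
shift units [-2.483 -2.036  0.014]
turn units 17.07
```

```bash
python3 -m inch '[[[-0.62,-0.5,0],0,1],[[-0.62,-0.5,0],0,1],[[-0.62,-0.5,0],0,1],[[-0.62,-0.5,0],0,1],[[0,0,0],1,1],[[0,0,0],1,1],[[0,0,0],1,1],[[0,0,0],1,1],[[0,0,0],1,1],[[0,0,0],1,1]]'
python3 -m inch '[[[0,0,0.1],1,1],[[0,0,0.1],1,1],[[0,0,0.1],1,1],[[0,0,0.1],1,1],[[0,0,0.1],1,1],[[0,0,0.1],1,1],[[0,0,0.1],1,1],[[0,0,0.1],1,1],[[0,0,0.1],1,1],[[0,0,0.1],1,1]]'
python3 to.py 527 -137 150 1.27
python3 - <<'E'
from carton import *
p=shot('wrist','w1.png')
v=[500.6,-223.5,-.29,1.3,.9]
im=p['pixels'][:,:,::-1].copy()
for X in model(v):
    h=proj(p,X)[:,::-1]
    for i in range(len(h)):
        for j in range(i):
            if bin(i^j).count('1')==1 and np.abs(h).max()<3000: cv2.line(im,tuple(map(int,h[i])),tuple(map(int,h[j])),(0,255,0),1)
cv2.imwrite('pics/w1.png',im)
E
```

```text
t: 4.6
eef_pos: [527.2, -133.0, 233.5]
tcp_rot: [3.141, 0.0, 2.233]
ft_force: [-0.6, 0.3, -0.1]
opening: 0.007
grip_force: 0.0
t: 5.85
eef_pos: [527.3, -133.0, 173.3]
tcp_rot: [3.141, -0.0, 1.361]
ft_force: [-0.7, 0.2, 0.2]
opening: 0.006
grip_force: 0.0
t 5.85 eef [ 527.3 -133.   173.3] rpy [ 3.1414e+00 -1.0000e-04  1.3607e+00] j6 -0.16 F [-0.7  0.2  0.2] grip 0.00617772299347782 0.0
shift units [-0.066  0.01   0.388]
turn units 1.04
```

View pics/w1.png

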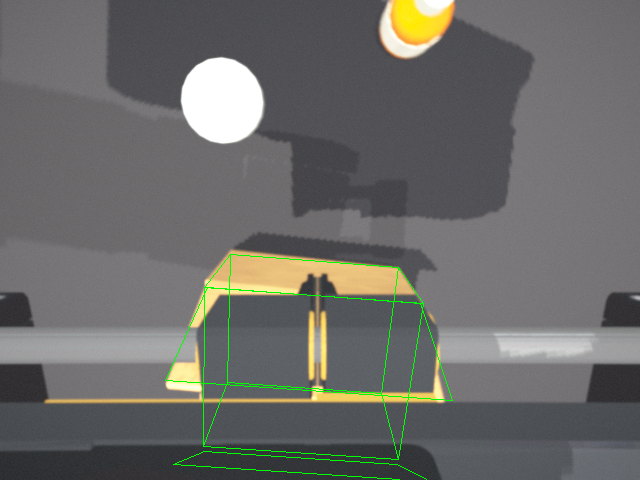

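The wrist view shows the carton rim and inner flap edge (rows ~255–300 and ~385–398) within a few pixels of the overlay. I'll push the inner flap now.

```bash
python3 -m inch '[[[0,0,0.43],1,1],[[-0.48,0,0],0,1],[[-0.17,0,0],0,1],[[-0.17,0,0],0,1],[[-0.15,0,0.2],0,1],[[-0.15,0,0.2],0,1],[[-0.12,0,0.15],0,1],[[-0.08,0,0.13],0,1],[[0,0,0.06],0,1],[[0,0,0.02],0,1]]'
python3 to.py 515.8 -175.8 101
```

```text
t: 7.15
eef_pos: [504.2, -208.7, 101.8]
tcp_rot: [-3.141, -0.0, 1.276]
ft_force: [-0.4, -0.9, 0.3]
opening: 0.005
grip_force: 0.3
t 7.15 eef [ 504.2 -208.7  101.8] rpy [-3.1413e+00 -1.0000e-04  1.2764e+00] j6 -0.22 F [-0.4 -0.9  0.3] grip 0.005450473192832609 0.3269094630377367
shift units [0.581 0.026 0.014]
```

```bash
python3 -m inch '[[[0,0,0.015],0,1],[[0,0,0.015],0,1],[[0,0,0.01],0,1],[[0,0,0],0,1],[[0,0,0],0,1],[[0,0,0],0,1],[[0,0,0],0,1],[[0,0,0],0,1],[[0,0,0],0,1],[[0,0,0],0,1]]'
```

```text
t: 8.4
eef_pos: [504.3, -208.7, 100.4]
tcp_rot: [3.141, 0.0, 1.276]
ft_force: [-1.9, 0.9, 8.4]
opening: 0.006
grip_force: 4.5
```

```bash
python3 -m inch '[[[0,0,-0.8],0,1],[[0,0,-0.7],0,1],[[-0.61,0,0],0,1],[[-0.61,0,0],0,1],[[-0.61,0,0],0,1],[[0,0,0.35],0,1],[[0,0,0.3],0,1],[[0,0,0],0,1],[[0,0,0],0,1],[[0,0,0],0,1]]'
python3 to.py 472.8 -313.3 151.5
python3 - <<'E'
from carton import *
ps=[shot('top','t2.png'),shot('side','s2.png')]
a=cv2.resize(cv2.imread('pics/t2.png')[150:280,330:480],(400,400));b=cv2.resize(cv2.imread('pics/s2.png')[110:240,270:400],(400,400))
cv2.imwrite('pics/v2.png',np.hstack([a,b]))
E
```

```text
t: 9.65
eef_pos: [472.6, -313.9, 151.4]
tcp_rot: [3.14, 0.0, 1.277]
ft_force: [-0.7, -0.3, 0.0]
opening: 0.002
grip_force: 0.0
t 9.65 eef [ 472.6 -313.9  151.4] rpy [3.1404e+00 4.0000e-04 1.2765e+00] j6 -0.41 F [-0.7 -0.3  0. ] grip 0.0016453828606288765 0.0
shift units [ 0.01  -0.    -0.002]
```

View pics/v2.png

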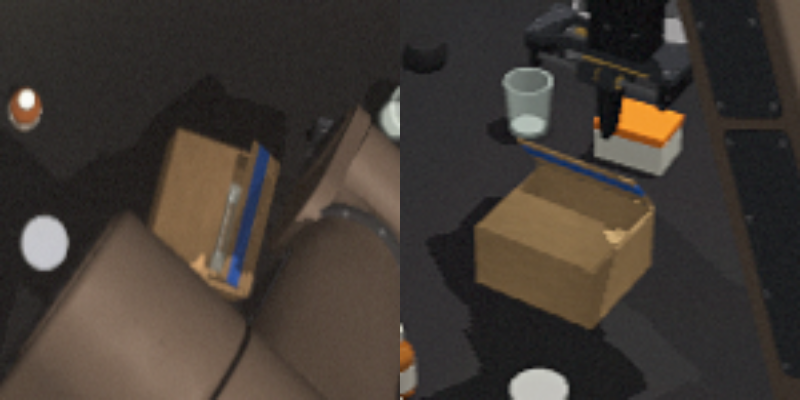

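The picture shows the inner flap flat (left view, cols ~160–240) and the banded flap still up. The finger is behind the banded flap, so I'll push it next.

```bash
python3 -m inch '[[[0.48,0,0],0,1],[[0.17,0,0],0,1],[[0.17,0,0],0,1],[[0.15,0,0.2],0,1],[[0.15,0,0.2],0,1],[[0.12,0,0.15],0,1],[[0.08,0,0.13],0,1],[[0,0,0.06],0,1],[[0,0,0.02],0,1],[[0,0,0],0,1]]'
python3 -m inch '[[[0,0,0.015],0,1],[[0,0,0.015],0,1],[[0,0,0.01],0,1],[[0,0,0],0,1],[[0,0,0],0,1],[[0,0,0],0,1],[[0,0,0],0,1],[[0,0,0],0,1],[[0,0,0],0,1],[[0,0,0],0,1]]'
```

```text
t: 11.0
eef_pos: [495.3, -238.2, 105.2]
tcp_rot: [3.141, -0.0, 1.276]
ft_force: [0.4, -0.1, 0.0]
opening: 0.006
grip_force: 0.0
t: 12.25
eef_pos: [495.5, -238.3, 104.6]
tcp_rot: [3.14, 0.0, 1.276]
ft_force: [-5.1, 4.1, 24.2]
opening: 0.007
grip_force: 11.9
```

```bash
python3 -m inch '[[[0,0,-0.3],0,1],[[0,0,-0.9],0,1],[[0,0,-0.9],0,1],[[0,0,-0.9],0,1],[[0.9,-0.15,0],0,-1],[[0.9,-0.15,0],0,-1],[[0.9,-0.15,0],0,-1],[[0.9,-0.15,0],0,-1],[[0.9,-0.15,0],0,-1],[[0.9,-0.15,0],0,-1]]'
python3 -m inch '[[[0.9,-0.15,0],-1,-1],[[0.9,-0.15,0],-1,-1],[[0,0,0],-1,-1],[[0,0,0],-1,-1],[[0,0,0],-1,-1],[[0,0,0],-1,-1],[[0,0,0],-1,-1],[[0,0,0],-1,-1],[[0,0,0],-1,-1],[[0,0,0],-1,-1]]'
python3 -m inch '[[[0,0,0],-1,-1],[[0,0,0],-1,-1],[[0,0,0],-1,-1],[[0,0,0],-1,-1],[[0,0,0],-1,-1],[[0,0,0],-1,-1],[[0,0,0],-0.6,-1],[[0,0,0],0,-1],[[0,0,0],0,-1],[[0,0,0],0,-1]]'
python3 to.py 552 197 300 2.724
python3 - <<'E'
from h import *
P={n:shot(n,n+'3.png') for n in('wrist','side','top')}
for k in['mount','tongue','white_fin','red_fin','grip','flap_outer','flap_inner','outer_edge','inner_edge']:
    for n in P:print(k,n,[(round(q['score'],2),np.round(q['centre'],1),np.round(atz(P[n],q['centre'],140),1)) for q in (eyes.spot_point(k,P[n]) if 'flap' not in k else eyes.boxes_of(k,P[n]))[:2]])
a=cv2.imread('pics/wrist3.png');b=cv2.imread('pics/side3.png')[110:350,230:400]
cv2.imwrite('pics/v3.png',cv2.resize(np.hstack([a,cv2.resize(b,(340,480))]),(800,392)))
E
```

```text
t: 13.5
eef_pos: [537.8, 89.2, 282.9]
tcp_rot: [3.141, -0.0, 1.276]
ft_force: [0.5, -0.1, -0.5]
opening: 0.581
grip_force: 0.0
t: 14.75
eef_pos: [547.2, 196.4, 282.7]
tcp_rot: [3.141, 0.0, 2.152]
ft_force: [-0.0, 0.2, -0.5]
opening: 1.0
grip_force: 0.0
t: 16.0
eef_pos: [547.1, 196.6, 282.7]
tcp_rot: [3.142, 0.0, 2.724]
ft_force: [-0.6, -0.1, 0.2]
opening: 0.999
grip_force: 0.0
t 16.0 eef [547.1 196.6 282.7] rpy [3.1415e+00 1.0000e-04 2.7242e+00] j6 -0.92 F [-0.6 -0.1  0.2] grip 0.9987441613134156 0.0
shift units [-0.072  0.04  -0.289]
turn units 0.0
mount wrist [(0.36, array([226.6, 319.8]), array([540.7, 202.6, 140. ]))]
mount side [(0.72, array([279.7, 268.7]), array([518.7, 301.7, 140. ]))]
mount top []
tongue wrist [(0.57, array([227.8, 319.8]), array([541.5, 202.2, 140. ]))]
tongue side [(0.98, array([439.1, 298.8]), array([323.2, 705.9, 140. ])), (0.86, array([265. , 269.9]), array([532. , 250.2, 140. ]))]
tongue top [(0.88, array([270.6, 154.4]), array([341.4, 595.9, 140. ]))]
white_fin wrist []
white_fin side [(0.7, array([245.8, 272.9]), array([546.4, 177.6, 140. ])), (0.63,
[... 1081 characters left out ...]
array([203.5, 561.3]), array([599.3, 380.2, 140. ]))]
flap_inner side [(0.93, array([186.8, 315.5]), array([ 496.4, -108.2,  140. ])), (0.58, array([185.3, 321.1]), array([ 481.1, -120. ,  140. ]))]
flap_inner top [(0.75, array([215.7, 398. ]), array([ 502.8, -174.1,  140. ]))]
outer_edge wrist []
outer_edge side []
outer_edge top [(0.68, array([212.9, 404.3]), array([ 511.4, -194.4,  140. ]))]
inner_edge wrist []
inner_edge side [(0.95, array([177.9, 325.8]), array([ 475.7, -160.7,  140. ])), (0.32, array([367.7, 265.8]), array([442.4, 560. , 140. ]))]
inner_edge top [(0.58, array([215.4, 414.8]), array([ 503. , -227.4,  140. ])), (0.34, array([185.9, 337.2]), array([600.6,  15.2, 140. ]))]
```

View pics/v3.png

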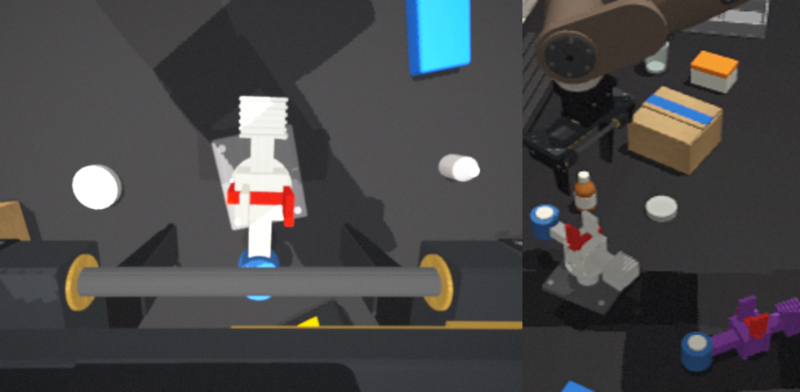

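The wrist view shows the white tongue nearly vertical at col ~320, its white fin near col 300 and its red fin near col 355. The side view shows the carton shut with the banded flap on top. I'll measure the fins precisely.

Run:
```python
from h import *
im=cv2.imread('pics/wrist3.png');cv2.imwrite('pics/c3.png',cv2.resize(im[100:360,230:410],None,fx=3,fy=2.3*3/2.3,interpolation=cv2.INTER_CUBIC)[:,:][0:780])
c=cv2.resize(im[105:345,230:410],(450,600),interpolation=cv2.INTER_CUBIC);cv2.imwrite('pics/c3.png',c)
p=shot('wrist');np.set_printoptions(precision=1,suppress=True)
for lat in(-24,-20,-12,20,30): # predicted edges for hypothesised grip
    a=-.417;g=np.array([556.5,195.5]);ux=np.array([np.cos(a),np.sin(a)]);uy=np.array([-ux[1],ux[0]])
    print(lat,[proj(p,[*(g+ux*sx+uy*lat),160])[0] for sx in(-15,15)])
```

```text
-24 [array([235.4, 287.3]), array([274., 288.])]
-20 [array([235.4, 292.7]), array([274. , 293.3])]
-12 [array([235.4, 303.6]), array([274. , 303.9])]
20 [array([235.5, 347. ]), array([274.1, 346.2])]
30 [array([235.5, 360.6]), array([274.1, 359.4])]
```

View pics/c3.png

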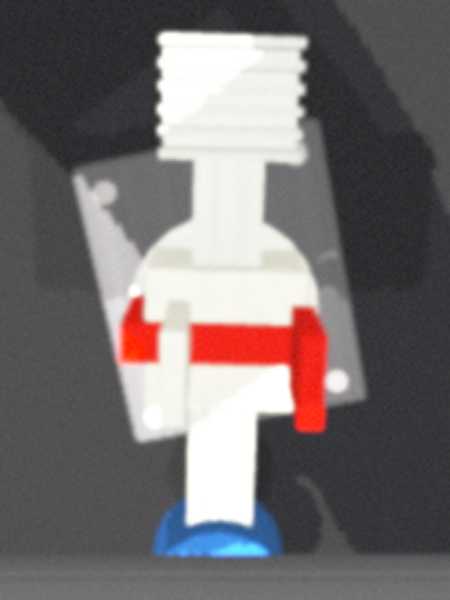

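```bash
python3 to.py 558.5 195 143 2.724
python3 -m inch '[[[-0.18,0.04,0],0,-1],[[0,0,0.4],0,-1],[[0,0,0.4],0,-1],[[0,0,0.4],0,-1],[[0,0,0.4],0,-1],[[0,0,0.35],0,-1],[[0,0,0.25],0,-1],[[0,0,0.1],0,-1],[[0,0,0],0,-1],[[0,0,0],0,-1]]'
python3 to.py 558.5 195 142 2.724
```

```text
t 17.55 eef [547.  196.6 282.6] rpy [ 3.1415 -0.      2.7249] j6 -0.92 F [-0.9 -0.1 -0.3] grip 1.001993598208407 0.0
shift units [-0.186  0.052  2.327]
turn units 0.01
t: 18.8
eef_pos: [558.2, 194.5, 145.3]
tcp_rot: [3.141, 0.001, 2.725]
ft_force: [0.1, 0.0, -0.4]
opening: 0.995
grip_force: 0.0
t 18.8 eef [558.2 194.5 145.3] rpy [3.1409e+00 9.0000e-04 2.7249e+00] j6 -0.93 F [ 0.1  0.  -0.4] grip 0.9951821416038037 0.0
shift units [-0.001  0.009  0.056]
turn units 0.01
```

```bash
python3 -m inch '[[[0,0,0.05],0,-0.5],[[0,0,0],0,-0.2],[[0,0,0],0,0],[[0,0,0],0,0.1],[[0,0,0],0,1],[[0,0,0],0,1],[[0,0,0],0,1],[[0,0,0],0,1],[[0,0,0],0,1],[[0,0,0],0,1]]'
```

```text
t: 20.05
eef_pos: [557.8, 194.0, 142.0]
tcp_rot: [-3.141, 0.0, 2.725]
ft_force: [-0.9, -2.0, 5.4]
opening: 0.418
grip_force: 29.9
```

The opening is 39.7 mm, so the latch is fully squeezed. Side force is only about 2 N. I'll start lifting.

```bash
python3 -m inch '[[[0,0,-0.03],0,1],[[0,0,-0.05],0,1],[[0,0,-0.08],0,1],[[0,0,-0.1],0,1],[[0,0,-0.12],0,1],[[0,0,-0.12],0,1],[[0,0,-0.1],0,1],[[0,0,-0.05],0,1],[[0,0,0],0,1],[[0,0,0],0,1]]'
```

```text
t: 21.3
eef_pos: [557.8, 194.5, 180.4]
tcp_rot: [-3.141, -0.0, 2.725]
ft_force: [-0.6, -0.2, -4.3]
opening: 0.413
grip_force: 29.9
```

Free of the latch and carrying about 0.45 kg. Another 61 mm to go.

```bash
python3 -m inch '[[[0,0,-0.06],0,1],[[0,0,-0.12],0,1],[[0,0,-0.16],0,1],[[0,0,-0.17],0,1],[[0,0,-0.17],0,1],[[0,0,-0.15],0,1],[[0,0,-0.11],0,1],[[0,0,-0.06],0,1],[[0,0,-0.03],0,1],[[0,0,0],0,1]]'
python3 -m inch '[[[0,0,0],0,1],[[0,0,0],0,1],[[0,0,0],0,1],[[0,0,0],0,1],[[0,0,0],0,1],[[0,0,0],0,1],[[0,0,0],0,1],[[0,0,0],0,1],[[0,0,0],0,1],[[0,0,0],0,1]]'
python3 - <<'E'
from h import *
shot('side','s5.png');shot('top','t5.png')
a=cv2.resize(cv2.imread('pics/s5.png')[110:350,200:420],(550,600));b=cv2.resize(cv2.imread('pics/t5.png')[150:280,350:450],(250,325));b=cv2.copyMakeBorder(b,0,275,0,0,0)
cv2.imwrite('pics/v5.png',np.hstack([a,b]))
E
```

```text
t: 22.55
eef_pos: [557.9, 194.5, 242.3]
tcp_rot: [-3.142, -0.0, 2.725]
ft_force: [-0.8, -0.3, -4.0]
opening: 0.416
grip_force: 29.9
t: 23.8
eef_pos: [557.9, 194.5, 242.4]
tcp_rot: [3.141, -0.0, 2.725]
ft_force: [-0.3, 0.5, -4.3]
opening: 0.416
grip_force: 29.9
```

View pics/v5.png

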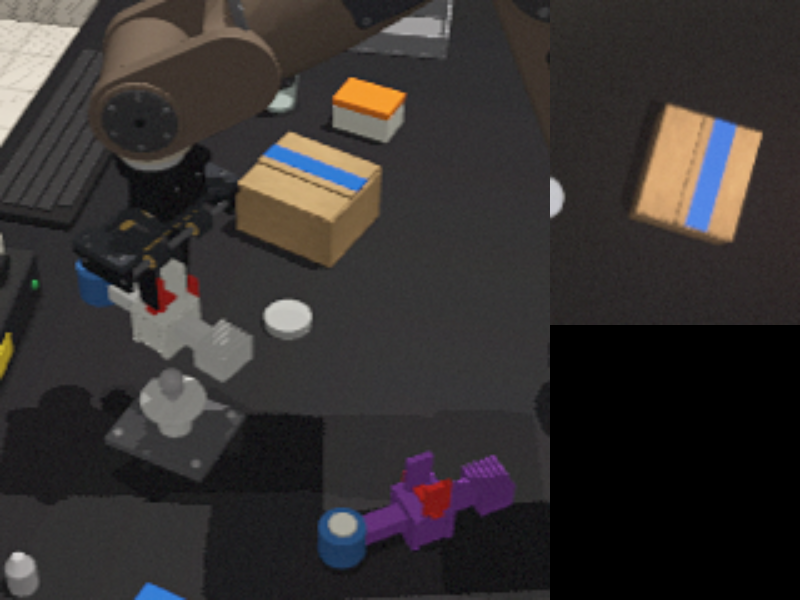

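The tongue hangs level above the bare ball (side view, ball near (170,385)). The carton is shut with the banded flap flat on top.

```bash
python3 -c "
from cell import env
print(env.job_done())"
```

```text
the job is handed in; nothing more can be done
None
```

I shut the carton (plain inner flap first, then the blue-banded flap over it), squeezed the latch and lifted the tongue 100 mm straight up; the job is handed in with the arm still holding it level and at rest over the mount. The last pictures show the carton shut, though the arm hid the amber bottle in them.

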